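# Hold the tool chest's sprung lock open

### The arm

A 6-joint arm with a two-finger parallel gripper is mounted at the origin on the work surface. World frame = base frame: x ahead of the robot, y to its left, z up, the work surface at z = 0. Lengths are in m, angles in rad, forces in N, time in s.
With the tool pointing down it reaches from about 0.4 to 0.825 m from the base axis. Payload 7 kg.
Tool frame: the origin (TCP) lies at the centre of the arm's flange, where the gripper is bolted on; the fingertips stand 178 mm ahead of it and the grasp point (between the pads) lies 159 mm ahead of it; z points along the fingers, y is the direction in which the jaws open and shut (so a half turn about z gives the same grasp; the last joint's range is limited). The gripper opens to 88 mm and grips with 3 to 60 N. Pads are 19 mm wide; open, the fingers measure 130 mm over their backs; the gripper's body (78 mm by 193 mm) begins 47 mm behind the grasp point.
Start: joints at [1.582, 0.359, 0.012, 0, -1.224, -0.288], TCP at [0.184, 0.649, 0.405] pointing down, gripper open.
Joint ranges: [-3.07, 3.07], [-1.43, 2.12], [-1.02, 1.25], [-3.03, 1.67], [-3.05, -0], [-3.03, 3.03]. Speed limits (rad/s): [2.39, 2.39, 3.01, 3.14, 3.14, 3.14].

### API

Orientations are given as [roll, pitch, yaw] about the fixed x, y, z axes, in that order (R = Rz(yaw) Ry(pitch) Rx(roll)).
In Python, from station import * gives the robot as it stands.
- The arm moves only by the tool send_rows, never from a script. Its argument "motion" is a list of rows, each an object with "offset": the shift along the tool's x, y, z in cm, a list of three; "turn": the turn about the tool's z in degrees. In form: [{"offset": [x, y, z], "turn": turn}, ...]. A call has 1 to 8 rows; each row is the pose to reach, as a shift and turn from the pose commanded when the call began, along the tool's axes at that moment; what a row does not reach only later rows make up. A row lasts 1/10 s, in which the tool goes at most 50 mm and 8.59 degrees, less where a joint would pass 70% of its speed; a pose out of reach is approached as far as the arm can. A call with a gripper value outside its range is refused whole. "hand" is the opening, from -1 (shut) to 1 (fully open), set as the call begins (left out, the last holds). The fingers move at their own pace and stop on an object; "squeeze" is the grip in N (left out, the last holds). Time passes only in rows, so rows that repeat a pose let the fingers close. It gives the time, the measured TCP pose, the force and the opening at its end, in the units of the state.
- get_state(): the state, without advancing time (a new reading comes with each control period).
- grab_frame(name): name is "scene" or "side" or "wrist"; returns a dict with "frame" (384x512x3 uint8, blue, green, red), "range_z" (384x512 float32, m along the optical axis (not along the pixel's ray), 0 where there is no reading), "vertical_fov" (degrees; the focal length in pixels is half the picture's height over the tangent of half this angle, whatever the lens; pixels are square), "cx", "cy" (the principal point, pixels), "cam_to_world" (4x4, takes a point from camera to world coordinates). Camera axes: x right, y up, looking along -z (the intrinsics and any distortion apply to the point x, -y, -z); pixel columns grow to the right and rows downward; lengths in m; the calibration is good to about 2 mm. A picture is of the moment at which its call begins.
- job_done(): hands the job in, once; it reports no verdict.
The state is a dict: "t": time; "q": joint angles; "qd": joint speeds; "joint_efforts": joint torques, N m; "eef_pos": TCP position; "ee_rot": TCP orientation; "force": force on the tool from outside, world axes, zero at the start; "moment": the same for the moment, N m; "width": finger opening in m.
Only numpy, scipy, OpenCV 4.12 (cv2) and the standard library are available. Lean on these libraries where they do the work, as an engineer would, in place of code of your own. Each camera call takes 0.05 s, during which the arm holds its last target. There are 200 camera calls.

### The job

Take the key with the widest flat bow out of the wooden key block, put it into the keyhole in the tool chest's lid, rock it a little from side to side past the sticky pins without forcing it until its collar sits on the lock plate, then turn it a quarter clockwise to the stop. The lock springs back, so finish while still gripping the key and holding it turned, so that a mate can lift the lid. Leave the other two keys in the block and the other tools where they lie.

Things in the scene. Friction and masses are not known exactly. Their poses are not given: they have to be found in the camera images.
- key_wide: The right key, steel, 60 to 130 g, 82 mm tall, upright and loose in the key block. Origin: centre of its foot's underside; z up along the shank, x along the broad side of bit and bow. Flat double bit 22 (x) by 5 mm (y), z 0 to 10 mm, same either way round; round shank 8 mm thick; collar 20 mm across, z 30 to 35 mm, resting on the block's top. Slides out straight upward.
- key_wide_bow (a point): Centre of the right key's bow, 66 mm above the key's origin: a flat block 46 mm (x) by 12 mm (y, the way to pinch it) by 32 mm high (z 50 to 82 mm of the key). Axes as the key.
- key_narrow: Another key in the block, alike but with a bow only 26 mm wide; origin and axes as on the right key. Leave it in the block.
- key_round: Another key in the block, alike but with a round knob 28 mm across as its head; origin and axes as on the right key. Leave it in the block.
- key_block: Dark wooden block, fixed, 200 (x) by 70 (y) by 45 mm high, origin at the centre of its underside. Three upright slots, 60 mm apart in a row along its x, hold the three keys (in any order) with their bows along the row; a key's foot stands 15 mm above the bench, 30 mm deep in the slot: lift it straight up.
- chest: Grey steel tool chest, fixed, 220 (x) by 300 (y) by 100 mm high, with a flat lid; origin at the centre of its underside. The lock is set in the lid.
- keyhole (a point): Centre of the keyhole's mouth, on a steel lock plate 52 mm square, 104 mm above the bench (4 mm above the lid). Axes as the chest: x along the hole's long side, z up. The hole, 25 (x) by 11 mm (y), goes straight down. Fully home means the key's collar rests on the plate, its foot 30 mm below the mouth, bit along x; the bit can turn a quarter only from about 25 mm down.
- pins (a point): Level of the four sticky pins, 8 mm below the mouth, two at each end of the hole, facing each other across it. Their sloping shoulders stop the bit 6 to 8 mm down and bind if it is just pushed. Pressed lightly (8 to 14 N) and rocked 11 to 14 degrees about its upright axis to both sides, the bit shoves them aside (2 N each, no spring: they stay aside).
- cylinder (a point): Top of the turning cylinder, 14 mm below the mouth. Its slot, 24 by 7 mm with flared long sides, takes the bit: bring the key straight again (along the hole's x) to enter it.
- lock (a joint): Angle of the lock cylinder under the keyhole, rad: 0 at rest (its slot in line with the keyhole), growing clockwise seen from above, 1.57 (a quarter) at its stop; the other way it gives 0.35. A spring turns it back to 0 when it is not held, with 0.11 Nm at the stop. The key has about 5 degrees of play in it.
- hammer: hammer with a yellow handle, lying on the bench, about 300 mm long; leave it alone; origin at its underside
- wrench: plain steel open-ended wrench lying on the bench; leave it alone; origin at its underside
- screwdriver: screwdriver lying on the bench; leave it alone; origin at its underside
- clamp: aluminium bar clamp with a turning knob, 210 mm long, lying on the bench; leave it alone; origin at its underside
- tape: grey tape measure, 70 mm across, 32 mm high, on the bench; leave it alone; origin at its underside
Things that resemble listed ones, but are neither listed nor needed, are in the scene too. Leave any green or turquoise look-alike of the key_wide alone.

How it is judged:
On the way, in this order (a step that is already met when the one before it is completed fails the run):
1. the right key is gripped and lifted clear of the block (height (world z) of key_wide above 0.05 m and contact force between the fingers and key_wide above 1 N), for 0.1 s.
2. the key is fully home in the lock, not yet turned (z of key_wide in the frame of keyhole below -0.0265 m and horizontal distance between key_wide and keyhole below 0.005 m and angle between key_wide's own z axis and vertical below 0.15 rad and value of joint lock below 0.4 rad), for 0.1 s.
At the end, for the whole second after the job is handed in: The key is fully home (foot more than 26.5 mm below the keyhole's mouth, within 5 mm of its centre, upright within 0.15 rad), the cylinder is turned more than 1.3 rad clockwise and still, and the fingers still grip the key; this holds through the last second (z of key_wide in the frame of keyhole below -0.0265 m and horizontal distance between key_wide and keyhole below 0.005 m and angle between key_wide's own z axis and vertical below 0.15 rad and value of joint lock above 1.3 rad and velocity of joint lock between -0.2 and 0.2 rad/s and contact force between the fingers and key_wide above 1 N); the arm keeps its last pose, push and grip.
It fails at once if the key is forced into the lock (over 80 N between key and lock before it is home) (contact force between key_wide and chest above 80 N and z of key_wide in the frame of keyhole above -0.025 m).
It fails at once if another key is taken from its slot (distance of any of key_narrow, key_round from where it was at the start of the episode above 0.02 m).
It fails at once if a tool on the bench is shifted by more than 30 mm (distance of any of hammer, wrench, screwdriver, clamp, tape from where it was at the start of the episode above 0.03 m).
It also fails if it takes over 48 s, if anything falls off the work surface, if the arm or the gripper's body presses on something with over 40 N, if the wrist force passes 120 N, or if a joint passes its speed limit or range.

## Working session

There is one attempt and no reset: what is moved stays moved. The work goes in short steps, Python scripts to look and compute and a tool call to move; the robot and the scene stay as the last step left them, time stands still between calls to the robot, and variables do not carry over. Pictures are saved under pics/ and viewed, about 8 in all and at most 12, crops included, and the job is handed in when it is done.

Besides the shell and the picture viewer there is one more tool, called after "Emit:" as name(argument=value, ...), one argument or row to a line, values as JSON. send_rows: Moves the arm, as the interface text tells. Its arguments: {"type":"object","properties":{"motion":{"type":"array"},"hand":{"type":"number"},"squeeze":{"type":"number"}},"required":["motion"]}

```bash
mkdir -p pics; ls; cat > h.py <<'E'
from station import *
import numpy as np, cv2
def snap(n,tag):
    g=grab_frame(n); cv2.imwrite(f'pics/{tag}.png',g['frame']); np.savez(f'pics/{tag}.npz',**g); return g
def pts(g):
    H,W=g['range_z'].shape; f=H/2/np.tan(np.radians(g['vertical_fov'])/2)
    v,u=np.mgrid[:H,:W]; d=g['range_z']
    P=np.stack([(u-g['cx'])/f*d,-(v-g['cy'])/f*d,-d],-1); T=np.array(g['cam_to_world'])
    return P@T[:3,:3].T+T[:3,3]
def load(tag): return {k:v for k,v in np.load(f'pics/{tag}.npz').items()}
E
python3 - <<'E'
from h import *
print(get_state())
for n in('scene','side','wrist'):
    g=snap(n,n+'0'); print(n,g.keys(),g['vertical_fov'],g['cx'],g['cy'],np.round(g['cam_to_world'],3).tolist())
a=[cv2.imread(f'pics/{n}0.png') for n in('scene','side')]
E
```

```text
pics
{'t': 0.0, 'q': array([ 1.58208043e+00,  3.59363160e-01,  1.10796169e-02, -3.29839578e-04,
       -1.22412133e+00, -2.88067036e-01]), 'qd': array([ 0.00073155, -0.00246972, -0.00035416, -0.00041712, -0.00084634,
        0.00102741]), 'joint_efforts': array([-4.73323835e-04, -5.82711017e+01,  2.93048537e+01,  6.99741796e+00,
        7.01118741e-03, -1.57665850e-04]), 'eef_pos': array([0.18442519, 0.64911413, 0.4037505 ]), 'ee_rot': array([ 3.13996229e+00, -1.59731404e-04, -2.76895121e-01]), 'force': array([-0.64525105, -0.05418675,  0.76787212]), 'moment': array([ 0.00655459,  0.04400716, -0.03117983]), 'width': 0.08772594135132238}
scene dict_keys(['frame', 'range_z', 'vertical_fov', 'cx', 'cy', 'cam_to_world']) 57.33461489441041 265.3375045020821 193.50348917930015 [[-0.866, -0.321, 0.384, 1.004], [0.5, -0.56, 0.661, 0.688], [0.003, 0.764, 0.645, 0.816], [0.0, 0.0, 0.0, 1.0]]
side dict_keys(['frame', 'range_z', 'vertical_fov', 'cx', 'cy', 'cam_to_world']) 43.143419562450504 253.16086664152024 195.77798261520695 [[0.69, 0.408, -0.598, -0.468], [-0.724, 0.372, -0.581, -1.028], [-0.014, 0.834, 0.552, 1.04], [0.0, 0.0, 0.0, 1.0]]
wrist dict_keys(['frame', 'range_z', 'vertical_fov', 'cx', 'cy', 'cam_to_world']) 68.01849306238248 253.95913411688377 190.26176114184028 [[-0.275, 0.928, 0.251, 0.252], [-0.962, -0.265, -0.071, 0.63], [0.001, -0.26, 0.965, 0.384], [0.0, 0.0, 0.0, 1.0]]
```

View pics/scene0.png

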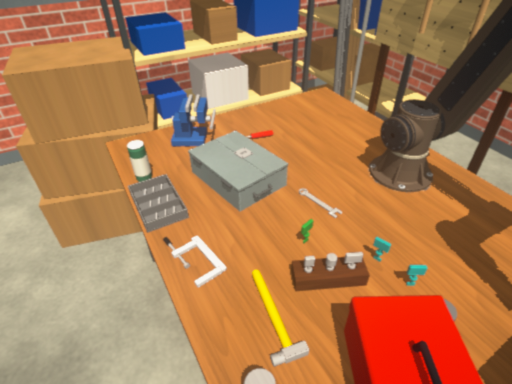

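View pics/side0.png

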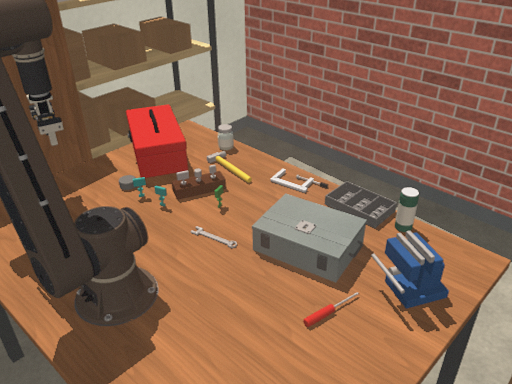

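The scene view shows the key block at (330,272), with bows at (309,263), (331,261) and (354,260). The lock plate is at (243,153). The side view shows the block at (198,183) and the plate at (306,226). The right-hand bow in the scene view looks widest, so I'll measure it.

```bash
python3 - <<'E'
from h import *
for n,(bx,lk) in {'scene':((285,240,375,295),(225,140,262,168)),'side':((165,150,235,205),(290,212,322,240))}.items():
    g=load(n+'0'); P=pts(g); im=g['frame']
    hsv=cv2.cvtColor(im,cv2.COLOR_BGR2HSV)
    x0,y0,x1,y1=bx; S=P[y0:y1,x0:x1].reshape(-1,3); h=hsv[y0:y1,x0:x1].reshape(-1,3)
    top=S[(abs(S[:,2]-.045)<.006)&(h[:,2]<110)]
    r=cv2.minAreaRect((top[:,:2]*1000).astype(np.float32)); print(n,'block top',r,len(top))
    K=((P[...,2]>.066)&(P[...,2]<.11)).astype(np.uint8); M=np.zeros_like(K); M[y0:y1,x0:x1]=K[y0:y1,x0:x1]
    c,l,st,ce=cv2.connectedComponentsWithStats(M)
    for i in range(1,c):
        if st[i,4]>15:
            q=P[l==i]; rr=cv2.minAreaRect((q[:,:2]*1000).astype(np.float32)); print(' key',st[i],np.round(np.median(q,0),4),rr, q[:,2].max())
    C=P[(abs(P[...,2]-.100)<.002)&(hsv[...,1]<70)&(abs(P[...,0]-P[(lk[1]+lk[3])//2,(lk[0]+lk[2])//2,0])<.3)&(abs(P[...,1]-P[(lk[1]+lk[3])//2,(lk[0]+lk[2])//2,1])<.3)]
    print(' lid',cv2.minAreaRect((C[:,:2]*1000).astype(np.float32)),len(C))
    x0,y0,x1,y1=lk
    pm=(hsv[y0:y1,x0:x1,2]); print(' lock centre z',P[(y0+y1)//2,(x0+x1)//2])
a=cv2.resize(cv2.imread('pics/scene0.png')[240:300,280:380],None,fx=6,fy=6)
b=cv2.resize(cv2.imread('pics/scene0.png')[135:175,218:270],None,fx=6,fy=6)
w=cv2.imread('pics/wrist0.png')
o=np.zeros((600,800,3),np.uint8); o[:360,:600]=a; o[360:600,:312]=b; w=cv2.resize(w,(320,240)); o[360:600,320:640]=w
cv2.imwrite('pics/c1.png',o)
E
```

```text
scene block top ((554.2093505859375, 255.94869995117188), (66.76171875, 191.66978454589844), 66.04742431640625) 106
 key [326 253  11  14 125] [0.5539 0.2592 0.0883] ((549.5941772460938, 255.83792114257812), (28.519241333007812, 27.438398361206055), 56.1059684753418) 0.09309396070838871
 key [344 252  19  11 173] [0.4976 0.283  0.0878] ((495.6868591308594, 281.0750732421875), (13.522688865661621, 46.13409423828125), 66.25513458251953) 0.09882253062889157
 key [304 256  11  11 101] [0.6072 0.2343 0.0877] ((605.3508911132812, 232.25340270996094), (14.516812324523926, 25.405075073242188), 64.28514862060547) 0.09866893847902125
 lid ((574.4169921875, -325.08148193359375), (223.11337280273438, 404.96649169921875), 11.343457221984863) 2127
 lock centre z [ 0.53979497 -0.27391694  0.10404063]
side block top ((519.03369140625, 207.62136840820312), (176.86500549316406, 196.44598388671875), 62.003787994384766) 270
 key [165 150  22  11 191] [0.57   0.4194 0.0872] ((572.8323974609375, 420.8990173339844), (32.420318603515625, 90.12590026855469), 55.882652282714844) 0.1096146638426071
 key [209 165   8   9  52] [0.5994 0.2258 0.0853] ((600.5572509765625, 225.71018981933594), (14.446133613586426, 27.555706024169922), 62.29195022583008) 0.10111091771046898
 key [195 168   7   9  57] [0.5425 0.2465 0.0856] ((548.3381958007812, 252.67335510253906), (35.245059967041016, 24.556903839111328), 43.74855041503906) 0.09510584114907383
 key [177 170  12  10  97] [0.4894 0.2749 0.0863] ((492.0255432128906, 278.66302490234375), (24.37420082092285, 44.08045959472656), 57.733985900878906) 0.10314209650952455
 key [215 185   9  10  52] [0.5189 0.106  0.0778] ((523.4401245117188, 109.24372863769531), (47.6180419921875, 14.93348217010498), 22.49728775024414) 0.08590533037260328
 lid ((612.0045776367188, -320.4518737792969), (343.81903076171875, 428.89349365234375), 19.586820602416992) 2449
 lock centre z [ 0.54240524 -0.2819495   0.09556763]
```

View pics/c1.png

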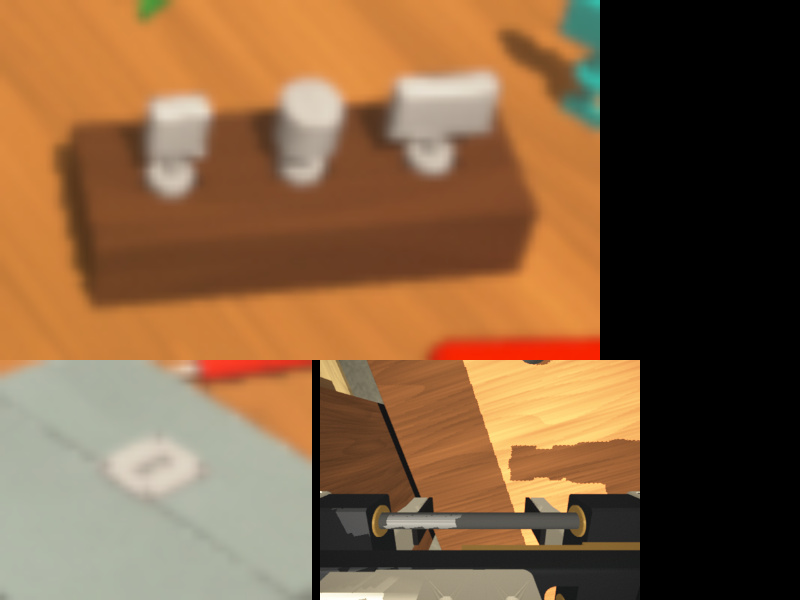

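The wide bow is the right-hand one in the scene view, at about (0.494, 0.280). The row runs along a yaw of about -24°. Next I'll check clearance along the path and get the chest pose.

```bash
cat >> h.py <<'E'
def world(px,g,z):
    H,W=g['range_z'].shape; f=H/2/np.tan(np.radians(float(g['vertical_fov']))/2); T=np.array(g['cam_to_world'])
    px=np.atleast_2d(px).astype(float)
    d=np.c_[(px[:,0]-g['cx'])/f,-(px[:,1]-g['cy'])/f,-np.ones(len(px))]@T[:3,:3].T
    return T[:3,3]+d*((z-T[2,3])/d[:,2])[:,None]
def rel(target_xy,yaw,s=None):
    "cm shift in tool axes + turn deg (tool down) to bring tool axis over target with yaw"
    s=s or get_state(); y0=s['ee_rot'][2]; d=np.array(target_xy)-s['eef_pos'][:2]
    c,n=np.cos(y0),np.sin(y0)
    t=-np.degrees((yaw-y0+np.pi)%(2*np.pi)-np.pi)
    return np.round([100*(d@[c,n]),100*(d@[n,-c]),t],2)
E
python3 - <<'E'
from h import *
for n in('scene','side'):
    g=load(n+'0'); P=pts(g); v=g['range_z']>0
    for nm,(a,b,c,d) in {'path':(.1,.7,.15,.75),'near':(.38,.62,.2,.40)}.items():
        m=v&(P[...,0]>a)&(P[...,0]<b)&(P[...,1]>c)&(P[...,1]<d)&(P[...,2]<.3)
        q=P[m]; k=q[q[:,2]>.11]; print(n,nm,q[:,2].max(), k.min(0) if len(k) else '',k.max(0) if len(k) else '')
    seed=(243,147) if n=='scene' else (290,222)
    m=(abs(P[...,2]-.100)<.0035)&(abs(P[...,0]-.54)<.25)&(abs(P[...,1]+.28)<.25)
    c,l,st,ce=cv2.connectedComponentsWithStats(m.astype(np.uint8)); i=1+np.argmax(st[1:,4]); q=P[l==i]
    print(' lid',st[i],cv2.minAreaRect((q[:,:2]*1000).astype(np.float32)))
    m=(abs(P[...,2]-.104)<.002)&(np.hypot(P[...,0]-.54,P[...,1]+.275)<.05)&(g['frame'].mean(-1)>175); q=P[m]; print(' plate',len(q),cv2.minAreaRect((q[:,:2]*1000).astype(np.float32)))
print(rel((.494,.28),np.radians(-24)))
E
```

```text
scene path 0.18840373768982732 [0.44184031 0.39778633 0.11006251] [0.69996231 0.65554442 0.18840374]
scene near 0.14077684910102084 [0.6135431  0.39778633 0.12096396] [0.61455793 0.39855132 0.14077685]
 lid [ 188  131  100   59 2835] ((563.3924560546875, -278.2110290527344), (226.29397583007812, 308.71990966796875), 11.343457221984863)
 plate 70 ((533.2769775390625, -281.8384094238281), (64.47352600097656, 49.47313690185547), 85.76610565185547)
side path 0.29994185086581937 [0.12470975 0.38729798 0.11015419] [0.69946068 0.74996735 0.29994185]
side near 0.143690223340169 [0.58121808 0.38729798 0.11131842] [0.61510809 0.39988971 0.14369022]
 lid [ 252  193  115   66 3472] ((560.7587890625, -281.1993408203125), (231.0374298095703, 305.2644348144531), 11.492853164672852)
 plate 62 ((531.608154296875, -286.5471496582031), (47.14615249633789, 50.67538070678711), 75.40117645263672)
[39.87 27.05  8.14]
```

Emit:
send_rows(
  motion=[
    {"offset": [39.9, 27.0, 0], "turn": 8.1},
    {"offset": [39.9, 27.0, 0], "turn": 8.1},
    {"offset": [39.9, 27.0, 0], "turn": 8.1},
    {"offset": [39.9, 27.0, 0], "turn": 8.1},
    {"offset": [39.9, 27.0, 0], "turn": 8.1},
    {"offset": [39.9, 27.0, 0], "turn": 8.1},
    {"offset": [39.9, 27.0, 0], "turn": 8.1},
    {"offset": [39.9, 27.0, 0], "turn": 8.1},
  ],
  hand=1,
  squeeze=40,
)

```text
t: 0.95
eef_pos: [0.4427, 0.3413, 0.4047]
ee_rot: [-3.141, 0.0, -0.418]
force: [1.2, 0.5, 0.4]
width: 0.0878
```

```bash
python3 - <<'E'
from h import *
print(get_state()['eef_pos'],rel((.494,.28),np.radians(-24)))
for n in('scene','side'):
    g=load(n+'0'); P=pts(g).reshape(-1,3); P=P[g['range_z'].ravel()>0]; 
    a=np.radians(-24); d=P[:,:2]-[.494,.28]; u=d@[np.cos(a),np.sin(a)]; w=d@[-np.sin(a),np.cos(a)]
    m=(abs(u)<.05)&(P[:,2]>.1)&(P[:,2]<.25)&(w>.03)&(w<.3); print(n,m.sum(),w[m].min() if m.any() else '')
E
```

```text
[0.4426853  0.34130228 0.40472973] [7.18 3.52 0.06]
scene 2991 0.15526382245328504
side 631 0.1436813743816108
```

Emit:
send_rows(
  motion=[
    {"offset": [7.2, 3.5, 2], "turn": 0},
    {"offset": [7.2, 3.5, 4], "turn": 0},
    {"offset": [7.2, 3.5, 4], "turn": 0},
    {"offset": [7.2, 3.5, 4], "turn": 0},
  ],
)

```text
t: 1.35
eef_pos: [0.4938, 0.2811, 0.364]
ee_rot: [3.14, 0.0, -0.42]
force: [-0.3, 0.3, 1.5]
width: 0.0877
```

```bash
python3 - <<'E'
from h import *
print(get_state()['eef_pos'],get_state()['ee_rot'])
g=snap('wrist','w1')
E
```

```text
[0.49382693 0.28111324 0.36399829] [ 3.13993442e+00  4.12822998e-04 -4.20083489e-01]
```

View pics/w1.png

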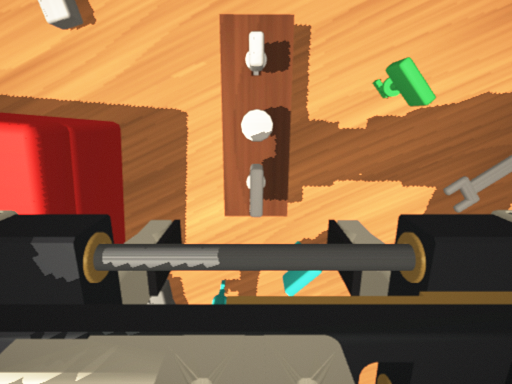

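The wrist view shows the wide bow at (257,190), the round knob at (257,125) and the narrow bow at (256,45). The wide bow is partly hidden near the gripper body, so I'll measure the top faces.

```bash
python3 - <<'E'
from h import *
g=load('w1'); P=pts(g)
roi=np.zeros(P.shape[:2],bool); roi[10:222,215:300]=True
hsv=cv2.cvtColor(g['frame'],cv2.COLOR_BGR2HSV)
for nm,m,lo in (('keys',(P[...,2]>.088)&(P[...,2]<.105),25),('block',(abs(P[...,2]-.045)<.005)&(hsv[...,1]>90),2000)):
    c,l,st,ce=cv2.connectedComponentsWithStats((m&roi).astype(np.uint8))
    for i in range(1,c):
        if st[i,4]<lo: continue
        q=P[l==i]; z=np.median(q[:,2]); r=cv2.minAreaRect((q[:,:2]*1000).astype(np.float32))
        zz=.097 if nm=='keys' else .045
        v,u=np.nonzero(l==i); w=world(np.c_[u,v],g,zz); r2=cv2.minAreaRect((w[:,:2]*1000).astype(np.float32))
        print(nm,st[i],z,np.round(r[0],1),np.round(r[1],1),round(r[2],1),'|ray',np.round(r2[0],1),np.round(r2[1],1),round(r2[2],1))
E
```

```text
keys [249  32  15  37 523] 0.09685517831923865 [602.1 230.5] [11.4 25.4] 65.4 |ray [601.4 230.9] [11.2 26.2] 65.6
keys [241 109  32  33 791] 0.09125017579310057 [547.5 254.5] [27.  26.8] 22.6 |ray [547.8 254.4] [26.2 26.1] 21.0
keys [249 167  14  51 645] 0.09691265917080438 [493.  279.8] [11.9 46.5] 65.6 |ray [494.3 279.2] [11.8 46.8] 65.6
block [  219    14    75   203 11557] 0.045361240559745164 [547.6 255.3] [ 70.2 200.7] 65.6 |ray [547.6 255.2] [ 70.1 200.3] 65.6
```

Emit:
send_rows(
  motion=[
    {"offset": [0, 0.13, 4], "turn": 0.3},
    {"offset": [0, 0.13, 8], "turn": 0.3},
    {"offset": [0, 0.13, 11], "turn": 0.3},
    {"offset": [0, 0.13, 12.4], "turn": 0.3},
    {"offset": [0, 0.13, 12.4], "turn": 0.3},
    {"offset": [0, 0.13, 12.4], "turn": 0.3},
  ],
)

```text
t: 2.0
eef_pos: [0.4929, 0.282, 0.2418]
ee_rot: [-3.14, -0.001, -0.422]
force: [0.2, -0.5, -0.1]
width: 0.0875
```

Emit:
send_rows(
  motion=[
    {"offset": [0, 0, 0], "turn": 0},
    {"offset": [0, 0, 0], "turn": 0},
    {"offset": [0, 0, 0], "turn": 0},
    {"offset": [0, 0, 0], "turn": 0},
    {"offset": [0, 0, 0], "turn": 0},
    {"offset": [0, 0, 0], "turn": 0},
    {"offset": [0, 0, 0], "turn": 0},
  ],
  hand=-1,
  squeeze=40,
)

```text
t: 2.7
eef_pos: [0.493, 0.2806, 0.2407]
ee_rot: [3.142, 0.0, -0.424]
force: [-0.8, 0.1, -0.9]
width: 0.037
```

```bash
python3 - <<'E'
from h import *
s=get_state(); print(s['t'],s['eef_pos'],s['ee_rot'],s['force'],s['moment'],s['width'])
E
```

```text
2.7 [0.49295591 0.2806369  0.24066491] [ 3.14156405e+00  1.16007975e-05 -4.23545753e-01] [-0.80632035  0.06810259 -0.88323636] [-0.04150559 -0.01550825 -0.03129622] 0.036993586563418904
```

Fingers are still closing, so I'll wait, then lift.

Emit:
send_rows(
  motion=[
    {"offset": [0, 0, 0], "turn": 0},
    {"offset": [0, 0, 0], "turn": 0},
    {"offset": [0, 0, 0], "turn": 0},
    {"offset": [0, 0, 0], "turn": 0},
    {"offset": [0, 0, 0], "turn": 0},
    {"offset": [0, 0, 0], "turn": 0},
    {"offset": [0, 0, 0], "turn": 0},
  ],
)

```text
t: 3.4
eef_pos: [0.4927, 0.2803, 0.2405]
ee_rot: [3.14, 0.0, -0.424]
force: [-2.0, -3.8, 0.5]
width: 0.0121
```

Emit:
send_rows(
  motion=[
    {"offset": [0, 0, -0.5], "turn": 0},
    {"offset": [0, 0, -1.5], "turn": 0},
    {"offset": [0, 0, -3], "turn": 0},
    {"offset": [0, 0, -5], "turn": 0},
    {"offset": [0, 0, -8], "turn": 0},
    {"offset": [0, 0, -12], "turn": 0},
    {"offset": [0, 0, -12], "turn": 0},
  ],
)

```text
t: 4.1
eef_pos: [0.4945, 0.2821, 0.3678]
ee_rot: [-3.131, -0.005, -0.422]
force: [0.5, 0.0, -0.5]
width: 0.0116
```

```bash
python3 - <<'E'
from h import *
s=get_state(); print(s['t'],s['eef_pos'],s['ee_rot'],s['force'],s['moment'],s['width'],rel((.5325,-.283),np.radians(11.4)))
E
```

```text
4.1 [0.49449836 0.28209914 0.36783398] [-3.13077314 -0.00529813 -0.42207592] [ 0.47494075  0.0423857  -0.47877602] [ 0.10148374 -0.10272396 -0.01211898] 0.011627341400738537 [ 26.62  49.99 -35.58]
```

Emit:
send_rows(
  motion=[
    {"offset": [3.0, 6.0, 0], "turn": -5},
    {"offset": [6.0, 11, 0], "turn": -10},
    {"offset": [8.0, 15.0, 0], "turn": -15},
    {"offset": [10.0, 19.0, 0], "turn": -20},
    {"offset": [12.0, 23.0, 0], "turn": -25},
    {"offset": [14.0, 27.0, 0], "turn": -30},
    {"offset": [16.0, 31.5, 0], "turn": -35.6},
    {"offset": [17.5, 36, 0], "turn": -35.6},
  ],
)

```text
t: 4.9
eef_pos: [0.505, -0.1203, 0.3618]
ee_rot: [3.141, -0.003, 0.202]
force: [1.5, 0.0, -0.1]
width: 0.0117
```

```bash
python3 - <<'E'
from h import *
s=get_state(); print(s['t'],s['eef_pos'],s['ee_rot'],s['force'],s['width'],rel((.473,-.295),np.radians(11.4)))
E
```

```text
4.9 [ 0.5050046  -0.1203456   0.36183563] [ 3.14117370e+00 -3.08510033e-03  2.01901782e-01] [ 1.51546825  0.01658507 -0.05967416] 0.011684327206270712 [-6.64 16.47  0.17]
```

Emit:
send_rows(
  motion=[
    {"offset": [-2, 4.5, 0], "turn": 0},
    {"offset": [-4, 9, 0], "turn": 0},
    {"offset": [-6, 13, 0], "turn": 0},
    {"offset": [-6.6, 16, 0], "turn": 0.2},
    {"offset": [-6.6, 16.5, 0], "turn": 0.2},
    {"offset": [-6.6, 16.5, 0], "turn": 0.2},
    {"offset": [-6.6, 16.5, 0], "turn": 0.2},
  ],
)

```text
t: 5.6
eef_pos: [0.4726, -0.2928, 0.361]
ee_rot: [3.141, -0.001, 0.195]
force: [0.4, -0.6, 0.2]
width: 0.0118
```

```bash
python3 - <<'E'
from h import *
s=get_state(); print(s['t'],s['eef_pos'],s['ee_rot'],s['force'],s['width'])
g=snap('wrist','w2')
E
```

```text
5.6 [ 0.47255584 -0.29282324  0.36097767] [ 3.14146017e+00 -8.21395300e-04  1.94527460e-01] [ 0.42191276 -0.57871524  0.16189508] 0.011781942366150468
```

View pics/w2.png

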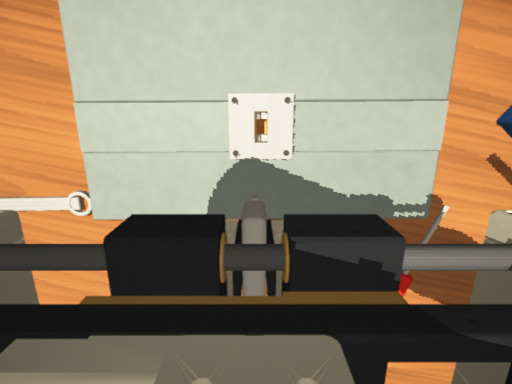

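The lock plate spans (228..293, 94..159), with the hole at about (261,127). The key is held at (254,205..290). I'll measure the plate, the hole and the bow's visible end.

```bash
cat > plate.py <<'E'
from h import *
import sys
g=load(sys.argv[1]); P=pts(g)
m=((abs(P[...,2]-.104)<.0022)&(g['frame'].min(-1)>190)); m[:60]=0
c,l,st,ce=cv2.connectedComponentsWithStats(m.astype(np.uint8)); i=1+np.argmax(st[1:,4])
v,u=np.nonzero(l==i); w=world(np.c_[u,v],g,.104)
r=cv2.minAreaRect((w[:,:2]*1000).astype(np.float32)); print('plate',st[i],r)
x,y,ww,hh=st[i,:4]; hole=np.zeros_like(m); hole[y+10:y+hh-10,x+10:x+ww-10]=~(l==i)[y+10:y+hh-10,x+10:x+ww-10]
v,u=np.nonzero(hole); w=world(np.c_[u,v],g,.104); print('hole',u.min(),u.max(),v.min(),v.max(),cv2.minAreaRect((w[:,:2]*1000).astype(np.float32)))
lid=(abs(P[...,2]-.1)<.0025).astype(np.uint8); c,l,st,ce=cv2.connectedComponentsWithStats(lid); i=1+np.argmax(st[1:,4]); k=P[l==i]; print('lid',cv2.minAreaRect((k[:,:2]*1000).astype(np.float32)))
E
python3 plate.py w2; python3 - <<'E'
from h import *
g=load('w2'); P=pts(g); s=get_state()
a=s['ee_rot'][2]; d=P-s['eef_pos']; L=np.stack([d[...,0]*np.cos(a)+d[...,1]*np.sin(a), d[...,0]*np.sin(a)-d[...,1]*np.cos(a), P[...,2]],-1)
for r in range(194,302,8): print(r,[tuple(np.round(1000*L[r,c]).astype(int)) for c in (246,254,262)])
cv2.imwrite('pics/c2.png',np.hstack([cv2.resize(g['frame'][185:305,215:295],None,fx=5,fy=5),cv2.resize(g['frame'][85:165,220:300],None,fx=5,fy=5,interpolation=0)[:,:].repeat(1,0) if 0 else cv2.resize(g['frame'][85:205,220:300],None,fx=5,fy=5)]))
E
```

```text
plate [ 228   94   65   65 3510] ((532.4140014648438, -286.1523132324219), (50.92341995239258, 52.083805084228516), 11.064552307128906)
hole 239 280 106 148 ((532.0579833984375, -286.24359130859375), (32.5897102355957, 34.151451110839844), 9.523234367370605)
lid ((537.5891723632812, -284.91375732421875), (174.6839141845703, 305.413330078125), 11.029419898986816)
194 [(np.int64(2), np.int64(-7), np.int64(100)), (np.int64(2), np.int64(0), np.int64(100)), (np.int64(2), np.int64(7), np.int64(102))]
202 [(np.int64(23), np.int64(-4), np.int64(191)), (np.int64(23), np.int64(0), np.int64(191)), (np.int64(23), np.int64(5), np.int64(190))]
210 [(np.int64(23), np.int64(-4), np.int64(205)), (np.int64(24), np.int64(0), np.int64(206)), (np.int64(23), np.int64(4), np.int64(203))]
218 [(np.int64(23), np.int64(-3), np.int64(215)), (np.int64(23), np.int64(0), np.int64(216)), (np.int64(23), np.int64(4), np.int64(216))]
226 [(np.int64(20), np.int64(-3), np.int64(217)), (np.int64(20), np.int64(0), np.int64(218)), (np.int64(19), np.int64(4), np.int64(217))]
234 [(np.int64(15), np.int64(-3), np.int64(217))
[... 499 characters left out ...]
6))]
266 [(np.int64(27), np.int64(-2), np.int64(267)), (np.int64(27), np.int64(0), np.int64(266)), (np.int64(26), np.int64(3), np.int64(265))]
274 [(np.int64(-6), np.int64(-4), np.int64(217)), (np.int64(-5), np.int64(0), np.int64(218)), (np.int64(-6), np.int64(4), np.int64(217))]
282 [(np.int64(-10), np.int64(-4), np.int64(217)), (np.int64(-10), np.int64(0), np.int64(218)), (np.int64(-10), np.int64(4), np.int64(217))]
290 [(np.int64(-15), np.int64(-4), np.int64(217)), (np.int64(-14), np.int64(0), np.int64(218)), (np.int64(-14), np.int64(4), np.int64(218))]
298 [(np.int64(23), np.int64(-2), np.int64(275)), (np.int64(23), np.int64(0), np.int64(276)), (np.int64(23), np.int64(3), np.int64(276))]
```

View pics/c2.png

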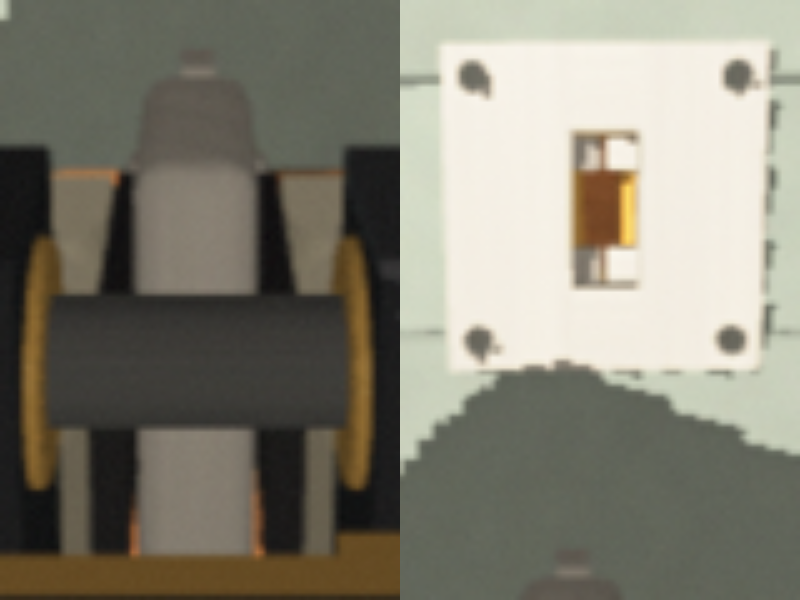

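```bash
python3 - <<'E'
from h import *
g=load('w2'); s=dict(eef_pos=np.array([.47256,-.29282,.36098]),ee_rot=[0,0,.19453])
def tool(w):
    a=s['ee_rot'][2]; d=w-s['eef_pos']; return np.round(1000*np.c_[d[:,0]*np.cos(a)+d[:,1]*np.sin(a), d[:,0]*np.sin(a)-d[:,1]*np.cos(a)],2)
hc=world([[261,127],[254.4,127],[267.6,127],[261,111],[261,143]],g,.104); print('hole',hc[0],'tool mm',tool(hc))
print('bit foot',tool(world([[251.4,194.2],[258,194.2],[254.7,194.2]],g,.1355)))
print('bow top end',tool(world([[242.3,216.5],[265.8,216.5],[254,216.5]],g,.2175)))
P=pts(g); print(1000*P[193:203,255,2])
print(get_state()['t'],rel((.5324,-.2862),np.radians(11.05)))
E
```

```text
hole [ 0.53249041 -0.28691438  0.104     ] tool mm [[59.94  5.79]
 [59.95  0.41]
 [59.93 11.17]
 [72.51  5.73]
 [47.01  5.85]]
bit foot [[11.96 -1.93]
 [11.95  3.03]
 [11.95  0.55]]
bow top end [[24.51 -5.35]
 [24.49  5.51]
 [24.5   0.06]]
[100.29163782 100.78869308 137.34271986 139.39884542 142.2197771
 144.59907688 146.6632406  145.42452865 191.50659531 193.40018594]
5.65 [5.99 0.54 0.14]
```

Emit:
send_rows(
  motion=[
    {"offset": [3, 0.3, 0], "turn": 0.1},
    {"offset": [5.4, 0.5, 0], "turn": 0.1},
    {"offset": [5.9, 0.5, 1], "turn": 0.1},
    {"offset": [5.9, 0.5, 2], "turn": 0.1},
    {"offset": [5.9, 0.5, 2.2], "turn": 0.1},
    {"offset": [5.9, 0.5, 2.2], "turn": 0.1},
    {"offset": [5.9, 0.5, 2.2], "turn": 0.1},
  ],
)

```text
t: 6.35
eef_pos: [0.5308, -0.2868, 0.3391]
ee_rot: [3.141, -0.0, 0.193]
force: [0.2, 0.6, 0.2]
width: 0.012
```

```bash
python3 - <<'E'
from h import *
s=get_state(); print(s['t'],s['eef_pos'],s['ee_rot'],s['force'],s['moment'],s['width'])
g=snap('wrist','w3'); h=snap('scene','s3'); i=snap('side','i3')
cv2.imwrite('pics/c3.png',np.hstack([cv2.resize(g['frame'][150:310,200:310],(412,600)),np.vstack([cv2.resize(h['frame'][100:180,205:285],(300,300)),cv2.resize(i['frame'][180:250,270:340],(300,300))])]))
E
```

```text
6.35 [ 0.53084253 -0.28681811  0.33909601] [ 3.14130392e+00 -2.75835577e-04  1.92732497e-01] [0.1848188  0.59498242 0.17908332] [ 0.02025787 -0.00655144 -0.01867804] 0.011951826255123558
```

View pics/c3.png

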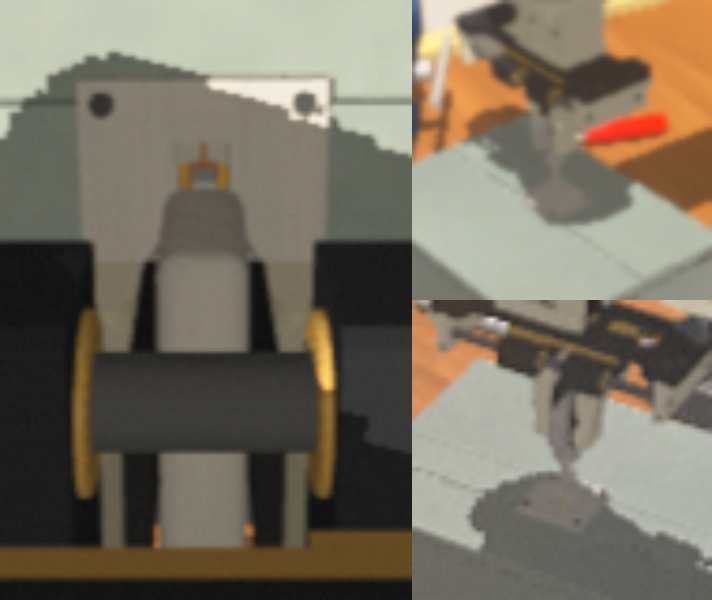

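Aligned: the bit is at crop column 204 and the hole centre at 202. I'll add about 0.8 mm in tool x and go down to the pins.

Emit:
send_rows(
  motion=[
    {"offset": [0.08, 0, 0.3], "turn": 0},
    {"offset": [0.08, 0, 0.6], "turn": 0},
    {"offset": [0.08, 0, 0.8], "turn": 0},
    {"offset": [0.08, 0, 1.0], "turn": 0},
    {"offset": [0.08, 0, 1.2], "turn": 0},
    {"offset": [0.08, 0, 1.3], "turn": 0},
    {"offset": [0.08, 0, 1.3], "turn": 0},
  ],
)

```text
t: 7.2
eef_pos: [0.532, -0.2866, 0.3254]
ee_rot: [-3.141, 0.0, 0.193]
force: [-0.2, -0.2, -0.4]
width: 0.0119
```

```bash
cat > st.py <<'E'
from h import *
np.set_printoptions(precision=4,suppress=True)
s=get_state(); print(s['t'],s['eef_pos'],s['ee_rot'],s['force'],s['moment'],s['width'])
E
python3 st.py
```

```text
7.2 [ 0.532  -0.2866  0.3254] [-3.1415  0.0003  0.1927] [-0.2268 -0.2131 -0.4317] [-0.0162 -0.0314  0.0209] 0.011912506042876808
```

Emit:
send_rows(
  motion=[
    {"offset": [0, 0, 0.05], "turn": 0},
    {"offset": [0, 0, 0.1], "turn": 0},
    {"offset": [0, 0, 0.15], "turn": 0},
    {"offset": [0, 0, 0.2], "turn": 0},
    {"offset": [0, 0, 0.25], "turn": 0},
    {"offset": [0, 0, 0.3], "turn": 0},
    {"offset": [0, 0, 0.3], "turn": 0},
  ],
)

```text
t: 7.9
eef_pos: [0.532, -0.2866, 0.3226]
ee_rot: [-3.141, 0.0, 0.193]
force: [0.4, 0.1, -1.8]
width: 0.0122
```

```bash
python3 st.py
```

```text
7.9 [ 0.532  -0.2866  0.3226] [-3.1415  0.0001  0.1927] [ 0.3643  0.1153 -1.7569] [-0.0833 -0.0363  0.0353] 0.012228771063435794
```

Emit:
send_rows(
  motion=[
    {"offset": [0, 0, 0.04], "turn": 0},
    {"offset": [0, 0, 0.08], "turn": 0},
    {"offset": [0, 0, 0.08], "turn": 0},
  ],
)

```text
t: 8.2
eef_pos: [0.5321, -0.2867, 0.3221]
ee_rot: [3.141, -0.0, 0.193]
force: [-0.5, -0.2, 1.3]
width: 0.0117
```

```bash
python3 st.py
```

```text
8.2 [ 0.5321 -0.2867  0.3221] [ 3.1413 -0.0002  0.1928] [-0.5157 -0.1927  1.2789] [-0.0379  0.1569 -0.0222] 0.011666281671543597
```

Emit:
send_rows(
  motion=[
    {"offset": [0, 0, 0.04], "turn": 0},
    {"offset": [0, 0, 0.08], "turn": 0},
    {"offset": [0, 0, 0.08], "turn": 0},
    {"offset": [0, 0, 0.08], "turn": 0},
  ],
)

```text
t: 8.6
eef_pos: [0.5321, -0.2867, 0.3219]
ee_rot: [3.141, -0.001, 0.193]
force: [-2.1, 1.1, 6.8]
width: 0.0117
```

```bash
python3 st.py
```

```text
8.6 [ 0.5321 -0.2867  0.3219] [ 3.141  -0.0006  0.193 ] [-2.0644  1.0855  6.8302] [ 0.3534  0.7334 -0.0004] 0.011699652568480884
```

Emit:
send_rows(
  motion=[
    {"offset": [0, 0, 0.05], "turn": 0},
    {"offset": [0, 0, 0.05], "turn": 6},
    {"offset": [0, 0, 0.05], "turn": 12},
    {"offset": [0, 0, 0.05], "turn": 13},
    {"offset": [0, 0, 0.05], "turn": 7},
    {"offset": [0, 0, 0.05], "turn": 0},
  ],
)

```text
t: 9.2
eef_pos: [0.5324, -0.2868, 0.3214]
ee_rot: [3.141, -0.002, 0.197]
force: [-0.5, 0.1, 3.9]
width: 0.0121
```

```bash
python3 st.py
```

```text
9.2 [ 0.5324 -0.2868  0.3214] [ 3.1407 -0.0015  0.1971] [-0.5332  0.0815  3.9232] [ 0.0048  0.0574 -0.0955] 0.012131865457883544
```

Force dropped and the key moved down slightly. I'll rock the other way with a bit more push.

Emit:
send_rows(
  motion=[
    {"offset": [0, 0, 0.06], "turn": -6},
    {"offset": [0, 0, 0.06], "turn": -12},
    {"offset": [0, 0, 0.06], "turn": -13.5},
    {"offset": [0, 0, 0.06], "turn": -13.5},
    {"offset": [0, 0, 0.06], "turn": -7},
    {"offset": [0, 0, 0.06], "turn": 0},
  ],
)

```text
t: 9.8
eef_pos: [0.5322, -0.2868, 0.3202]
ee_rot: [3.141, -0.001, 0.188]
force: [0.8, 0.0, 1.3]
width: 0.0121
```

```bash
python3 st.py
```

```text
9.8 [ 0.5322 -0.2868  0.3202] [ 3.1411 -0.0008  0.1882] [0.8033 0.0203 1.2904] [-0.221  -0.1364  0.0609] 0.012106687385926095
```

Emit:
send_rows(
  motion=[
    {"offset": [0, 0, 0.05], "turn": 0},
    {"offset": [0, 0, 0.1], "turn": 0},
    {"offset": [0, 0, 0.15], "turn": 0},
    {"offset": [0, 0, 0.15], "turn": 0},
  ],
)

```text
t: 10.2
eef_pos: [0.5321, -0.2868, 0.3183]
ee_rot: [3.141, 0.0, 0.194]
force: [1.3, -1.7, 0.1]
width: 0.0119
```

```bash
python3 st.py
```

```text
10.2 [ 0.5321 -0.2868  0.3183] [3.1414 0.     0.1943] [ 1.327  -1.6964  0.1384] [-0.6555 -0.2795 -0.0545] 0.011900288686124673
```

Emit:
send_rows(
  motion=[
    {"offset": [0, 0, 0.05], "turn": 0},
    {"offset": [0, 0, 0.1], "turn": 0},
    {"offset": [0, 0, 0.15], "turn": 0},
    {"offset": [0, 0, 0.2], "turn": 0},
    {"offset": [0, 0, 0.2], "turn": 0},
  ],
)

```text
t: 10.7
eef_pos: [0.532, -0.2867, 0.3164]
ee_rot: [3.142, 0.0, 0.193]
force: [0.4, -2.3, -1.0]
width: 0.0121
```

```bash
python3 st.py
```

```text
10.7 [ 0.532  -0.2867  0.3164] [3.1416 0.     0.1928] [ 0.4073 -2.3363 -0.9534] [-0.8445 -0.2511 -0.0045] 0.012138087512372808
```

Emit:
send_rows(
  motion=[
    {"offset": [0, 0.03, 0.05], "turn": 0},
    {"offset": [0, 0.03, 0.1], "turn": 0},
    {"offset": [0, 0.03, 0.15], "turn": 0},
    {"offset": [0, 0.03, 0.2], "turn": 0},
    {"offset": [0, 0.03, 0.2], "turn": 0},
  ],
)

```text
t: 11.2
eef_pos: [0.532, -0.2869, 0.3143]
ee_rot: [-3.141, 0.0, 0.193]
force: [0.0, -0.7, -0.6]
width: 0.0119
```

```bash
python3 st.py
```

```text
11.2 [ 0.532  -0.2869  0.3143] [-3.1414  0.0002  0.1927] [ 0.0428 -0.711  -0.5739] [-0.3991 -0.132   0.0226] 0.011928781669412596
```

Emit:
send_rows(
  motion=[
    {"offset": [0, 0.02, 0.08], "turn": 0},
    {"offset": [0, 0.02, 0.16], "turn": 0},
    {"offset": [0, 0.02, 0.24], "turn": 0},
    {"offset": [0, 0.02, 0.32], "turn": 0},
    {"offset": [0, 0.02, 0.4], "turn": 0},
    {"offset": [0, 0.02, 0.4], "turn": 0},
  ],
)

```text
t: 11.8
eef_pos: [0.532, -0.2871, 0.3102]
ee_rot: [-3.141, 0.0, 0.193]
force: [-0.2, -0.2, -1.2]
width: 0.0119
```

```bash
python3 st.py
```

```text
11.8 [ 0.532  -0.2871  0.3102] [-3.1413  0.0005  0.1926] [-0.1741 -0.2142 -1.1782] [-0.0493  0.015  -0.0294] 0.011888633743867567
```

Emit:
send_rows(
  motion=[
    {"offset": [0, 0, 0.12], "turn": 0},
    {"offset": [0, 0, 0.24], "turn": 0},
    {"offset": [0, 0, 0.36], "turn": 0},
    {"offset": [0, 0, 0.48], "turn": 0},
    {"offset": [0, 0, 0.6], "turn": 0},
    {"offset": [0, 0, 0.72], "turn": 0},
    {"offset": [0, 0, 0.8], "turn": 0},
    {"offset": [0, 0, 0.8], "turn": 0},
  ],
)

```text
t: 12.6
eef_pos: [0.5322, -0.2871, 0.3027]
ee_rot: [3.142, -0.0, 0.193]
force: [-0.1, 1.6, 2.7]
width: 0.0118
```

```bash
python3 st.py
```

```text
12.6 [ 0.5322 -0.2871  0.3027] [ 3.1415 -0.0003  0.1928] [-0.051   1.5746  2.6867] [ 0.5969  0.2371 -0.0708] 0.011752817951028345
```

Emit:
send_rows(
  motion=[
    {"offset": [0, -0.02, 0.05], "turn": 0},
    {"offset": [0, -0.02, 0.1], "turn": 0},
    {"offset": [0, -0.02, 0.15], "turn": 0},
    {"offset": [0, -0.02, 0.2], "turn": 0},
    {"offset": [0, -0.02, 0.2], "turn": 0},
  ],
)

```text
t: 13.1
eef_pos: [0.5324, -0.2867, 0.3007]
ee_rot: [3.142, -0.001, 0.193]
force: [0.6, 3.6, 4.8]
width: 0.0116
```

```bash
python3 st.py
```

```text
13.1 [ 0.5324 -0.2867  0.3007] [ 3.1416 -0.0008  0.1929] [0.5749 3.5716 4.7794] [ 1.5552 -0.0106 -0.0149] 0.011627478238964492
```

Emit:
send_rows(
  motion=[
    {"offset": [0, -0.04, 0.0], "turn": 0},
    {"offset": [0, -0.04, 0.05], "turn": 0},
    {"offset": [0, -0.04, 0.1], "turn": 0},
    {"offset": [0, -0.04, 0.15], "turn": 0},
    {"offset": [0, -0.04, 0.15], "turn": 0},
  ],
)

```text
t: 13.6
eef_pos: [0.5323, -0.2866, 0.2996]
ee_rot: [3.141, -0.001, 0.193]
force: [-0.5, 2.8, 7.7]
width: 0.0121
```

```bash
python3 st.py
```

```text
13.6 [ 0.5323 -0.2866  0.2996] [ 3.141  -0.0009  0.193 ] [-0.5183  2.8106  7.714 ] [ 1.3433  0.0632 -0.0295] 0.012089260656283829
```

Emit:
send_rows(
  motion=[
    {"offset": [0, 0, 0.05], "turn": 0},
    {"offset": [0, 0, 0.1], "turn": 0},
    {"offset": [0, 0, 0.1], "turn": 0},
    {"offset": [0, 0, 0.1], "turn": 0},
  ],
)

```text
t: 14.0
eef_pos: [0.5323, -0.2866, 0.2994]
ee_rot: [3.141, -0.001, 0.193]
force: [-2.7, 4.5, 13.9]
width: 0.0118
```

```bash
python3 st.py; python3 - <<'E'
from h import *
g=snap('wrist','w4'); P=pts(g); s=get_state()
print('bow top rel TCP',[round(1000*(P[r,254,2]-s['eef_pos'][2]),1) for r in (230,236,242,276,284)])
h=snap('scene','s4'); i=snap('side','i4')
cv2.imwrite('pics/c4.png',np.hstack([cv2.resize(g['frame'][150:310,200:310],(412,600)),np.vstack([cv2.resize(h['frame'][110:180,210:280],(300,300)),cv2.resize(i['frame'][180:250,270:340],(300,300))])]))
E
```

```text
14.0 [ 0.5323 -0.2866  0.2994] [ 3.1406 -0.0012  0.1933] [-2.7314  4.5055 13.9284] [ 1.959   0.8092 -0.0003] 0.011780179645230773
bow top rel TCP [np.float64(-143.0), np.float64(-143.5), np.float64(-142.8), np.float64(-142.9), np.float64(-142.5)]
```

View pics/c4.png

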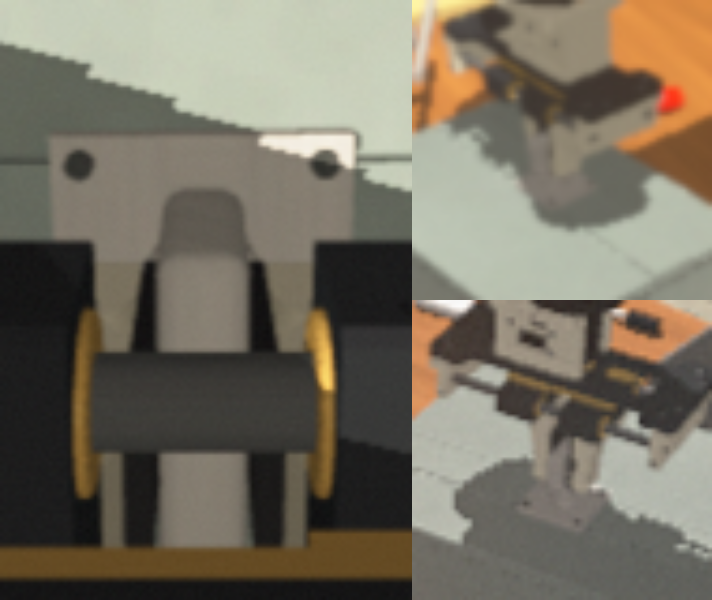

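The key is seated. The bow top is at z≈0.156, as expected, and the force now rises steeply, to 14 N. I'll turn it clockwise with a firmer grip.

Emit:
send_rows(
  motion=[
    {"offset": [0, 0, 0], "turn": 0},
    {"offset": [0, 0, 0], "turn": 0},
    {"offset": [0, 0, 0], "turn": 5},
    {"offset": [0, 0, 0], "turn": 10},
    {"offset": [0, 0, 0], "turn": 15},
    {"offset": [0.01, 0, 0], "turn": 20},
    {"offset": [0.01, 0, 0], "turn": 25},
    {"offset": [0.01, 0, 0], "turn": 30},
  ],
  squeeze=60,
)

```text
t: 14.95
eef_pos: [0.5325, -0.2866, 0.2994]
ee_rot: [3.141, -0.002, -0.334]
force: [-1.2, 3.8, 11.6]
width: 0.0113
```

```bash
python3 st.py
```

```text
14.95 [ 0.5325 -0.2866  0.2994] [ 3.1413 -0.0019 -0.3338] [-1.1614  3.8466 11.5624] [1.7813 0.6079 0.0725] 0.011277888353821687
```

Emit:
send_rows(
  motion=[
    {"offset": [0, -0.01, 0], "turn": 5},
    {"offset": [0, -0.02, 0], "turn": 10},
    {"offset": [0, -0.03, 0], "turn": 15},
    {"offset": [0, -0.03, 0], "turn": 20},
    {"offset": [0, -0.03, 0], "turn": 25},
    {"offset": [0, -0.03, 0], "turn": 30},
    {"offset": [0, -0.03, 0], "turn": 35},
    {"offset": [0, -0.03, 0], "turn": 40},
  ],
)

```text
t: 15.75
eef_pos: [0.5325, -0.2866, 0.2994]
ee_rot: [-3.141, -0.002, -1.032]
force: [-0.9, 2.1, 11.2]
width: 0.0115
```

```bash
python3 st.py
```

```text
15.75 [ 0.5325 -0.2866  0.2994] [-3.141  -0.0019 -1.0318] [-0.9117  2.0918 11.2139] [0.9732 0.685  0.0693] 0.011505201147861724
```

Emit:
send_rows(
  motion=[
    {"offset": [0, 0, 0], "turn": 5},
    {"offset": [0, 0, 0], "turn": 10},
    {"offset": [0, 0, 0], "turn": 14},
    {"offset": [0, 0, 0], "turn": 17},
    {"offset": [0, 0, 0], "turn": 19},
    {"offset": [0, 0, 0], "turn": 21},
    {"offset": [0, 0, 0], "turn": 21},
    {"offset": [0, 0, 0], "turn": 21},
  ],
)

```text
t: 16.55
eef_pos: [0.5324, -0.2867, 0.2994]
ee_rot: [-3.141, -0.002, -1.395]
force: [-1.2, 2.3, 11.0]
width: 0.0115
```

```bash
python3 st.py
```

```text
16.55 [ 0.5324 -0.2867  0.2994] [-3.1406 -0.0016 -1.3949] [-1.1891  2.2614 11.0075] [0.8917 0.7985 0.056 ] 0.011536570205125158
```

Emit:
send_rows(
  motion=[
    {"offset": [0, 0, 0], "turn": 1},
    {"offset": [0, 0, 0], "turn": 2},
    {"offset": [0, 0, 0], "turn": 3},
    {"offset": [0, 0, 0], "turn": 4},
    {"offset": [0, 0, 0], "turn": 4},
    {"offset": [0, 0, 0], "turn": 4},
    {"offset": [0, 0, 0], "turn": 4},
  ],
)

```text
t: 17.25
eef_pos: [0.5325, -0.2867, 0.2994]
ee_rot: [-3.141, -0.002, -1.465]
force: [-2.9, 1.8, 11.7]
width: 0.0117
```

```bash
python3 st.py; python3 - <<'E'
from h import *
g=snap('wrist','w5'); h=snap('scene','s5'); i=snap('side','i5')
P=pts(g); s=get_state()
print('bow top rel TCP',[round(1000*(P[r,254,2]-s['eef_pos'][2]),1) for r in (230,236,242,276,284)])
cv2.imwrite('pics/c5.png',np.hstack([cv2.resize(g['frame'][150:310,200:310],(412,600)),np.vstack([cv2.resize(h['frame'][110:180,210:280],(300,300)),cv2.resize(i['frame'][180:250,270:340],(300,300))])]))
E
```

```text
17.25 [ 0.5325 -0.2867  0.2994] [-3.1405 -0.0016 -1.4645] [-2.8973  1.7657 11.6971] [0.8166 0.7748 0.1076] 0.011658164631558377
bow top rel TCP [np.float64(-142.5), np.float64(-143.2), np.float64(-142.4), np.float64(-143.0), np.float64(-143.8)]
```

View pics/c5.png

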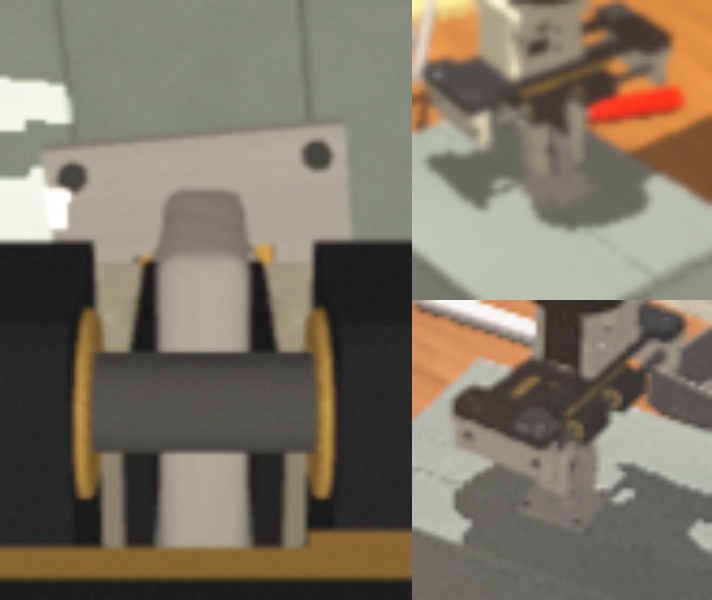

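The wrist view shows the bow still square in the jaws, with the plate turned about 95° relative to the gripper. The key is still at home height and not slipping, and the twist reads about 0.11 Nm, which matches the spring at the stop. I'll hand in now.

```bash
python3 -c "
from h import *
print(job_done())"; python3 st.py
```

```text
the job is handed in; nothing more can be done
None
the job is handed in; nothing more can be done
```

The wide-bow key is in the chest lock, turned about 95° clockwise to the stop. I handed the job in at about 17.3 s with the fingers still gripping the key and holding it turned.

I lifted the key straight out of the block and lowered it to the pins about 7.6 mm down. I pressed with roughly 7–11 N, rocked it about 13° each way, then lowered it straight until the collar was on the plate. Force on the wrist while inserting stayed under about 14 N at every reading.

**Last checks:**
- **Depth:** the bow top is about 0.156 m above the bench, which matches fully home.
- **Push and grip:** about 12 N downward, at a 60 N grip setting with the finger opening at 11.7 mm on the 12 mm bow. The last picture showed no slip.
- **Twist:** 0.11 Nm, which matches the spring torque at the stop.
- **Turn:** the lock angle can't be read directly. I inferred it from the 95° tool turn less about 5° of play.

**Not fully clean:** a sideways force of about 2–3 N and a moment of about 1 Nm remained at the wrist. I did not re-measure the other keys or tools afterwards, but no reading suggested the arm touched them. `job_done()` gave no verdict, and the state could not be read after hand-in.

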